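# Close a test kiln with its nested lids and hold the outer cover up

## Robot

A 6-joint arm with a two-finger parallel gripper is mounted at the origin on the work surface. World frame = base frame: x ahead of the robot, y to its left, z up, the work surface at z = 0. Lengths are in m, angles in rad, forces in N, time in s.
With the tool pointing down it reaches from about 0.35 to 0.975 m from the base axis. Payload 17.4 kg.
Tool frame: the origin (TCP) lies at the very end of the fingers, on their centre line; the grasp point (between the pads) lies 19 mm behind it; y points along the fingers, x is the direction in which the jaws open and shut, and the axes are right-handed (so a half turn about y gives the same grasp; the last joint's range is limited). The gripper opens to 85 mm and grips with 20 to 120 N. Pads are 22 mm wide; open, the fingers measure 114 mm over their backs; the gripper's body (76 mm by 85 mm) begins 54 mm behind the grasp point. The pads swing forward as they close: fully open they stand 13 mm farther back than shut.
Start: joints at [-1.293, 0.116, 1.442, -0, 1.584, -0.038], TCP at [0.21, -0.642, 0.231] pointing down, gripper open.
Joint ranges: [-2.83, 2.83], [-0.83, 2.19], [0.07, 2.5], [-1.14, 4.28], [0.01, 3], [-2.97, 2.97]. Speed limits (rad/s): [1.89, 1.89, 2.22, 3.14, 3.14, 3.14].

## Interface

Orientations are given as a unit quaternion [w, x, y, z].
In Python, from rig import get_state, eyes, robot gives the robot as it stands.
- The arm moves only by the tool play_rows, never from a script. Its argument "plan" is a list of rows, each a list of 7 numbers: the turn, a rotation vector about the tool's x, y, z in degrees, then the shift along the tool's x, y, z in m, then the opening, from 0 (shut) to 1 (fully open). A call has 1 to 20 rows; each row shifts and turns the commanded pose from where the row before left it, along the tool's axes as they then stand; what a row does not reach is not made up. A row lasts 1/12 s, in which the tool goes at most 41.7 mm and 7.16 degrees, less where a joint would pass 70% of its speed; a pose out of reach is approached as far as the arm can. A call with a gripper value outside its range is refused whole. The fingers move at their own pace and stop on an object; "squeeze" is the grip in N (left out, the last holds). Time passes only in rows, so rows that do not move let the fingers close. It gives the time, the measured TCP pose, the force and the opening at its end, in the units of the state.
- get_state(): the state, without advancing time (a new reading comes with each control period).
- eyes.camera(name): name is "scene" or "side" or "wrist"; returns a dict with "frame" (400x640x3 uint8, blue, green, red), "fx", "fy", "cx", "cy" (pixels), "cam_to_world" (4x4, takes a point from camera to world coordinates). Camera axes: x right, y down, z forward; pixel columns grow to the right and rows downward; lengths in m; the calibration is good to about 2 mm. A picture is of the moment at which its call begins. There is no depth.
- robot.hand_in(): hands the job in, once; it reports no verdict.
The state is a dict: "t": time; "joint_pos": joint angles; "dq": joint speeds; "tau": joint torques, N m; "position": TCP position; "ee_rot": TCP orientation; "ft_force": force on the tool from outside, world axes, zero at the start; "torque": the same for the moment, N m; "opening": finger opening in m.
Only numpy, scipy, OpenCV 4.12 (cv2) and the standard library are available. Lean on these libraries where they do the work, as an engineer would, in place of code of your own. Each camera call takes 0.05 s, during which the arm holds its last target.

## Task

With the small kiln still open, twist the spring-return reset knob on the controller box clockwise to its stop, then let go so that it springs back. Then carry the nested lid pair by the inner lid's stem from its storage ring to the kiln, lowering it gently, the two still nested, until the inner lid is seated in the kiln's mouth, and let go of the stem. Last, take the outer cover by its neck and lift it alone, level, straight up over the kiln until its lower edge is a few centimetres above the top of the stem, leaving the inner lid seated and undisturbed, and finish while holding the cover there; leave the bowl, jar and brush where they are.

Things in the scene. Friction and masses are not known exactly. Their poses are not given: they have to be found in the camera images.
- kiln: Small bench test kiln, a fixed upright drum 210 mm in diameter (217 mm over its bands) and 130 mm high, pale fire brick in a steel jacket, open on top: round mouth 112 mm in diameter, 100 mm deep. Origin: centre of its underside, on the table; z up.
- kiln_rim (a point): Centre of the kiln's mouth, level with its flat top rim (130 mm above the table); z up.
- lid_ring: Fixed wooden storage ring on the table that carries the nested lids at the start: 128 mm outside, 108 mm inside diameter, 30 mm high. Origin: centre of its underside. It may stand at any of three places (left, middle, right), as may kiln and controller.
- inner_lid: Loose inner lid, 0.2 to 0.4 kg: pale flange 136 mm in diameter, 12 mm thick; under it a plug 100 mm in diameter, 14 mm deep, lower edge tapered (about 6 mm play all round in the kiln's mouth); on it an upright steel stem. Origin: centre of the flange's underside, which rests on the storage ring or, when seated, on the kiln's rim (origin then at point kiln_rim); z along the stem.
- stem_top (a point): Top of the inner lid's round stem (18 mm in diameter), 82 mm above that lid's origin. While nested, its upper 30 mm stands free above the cover's neck. Lifting by the stem carries both lids, as the cover rests on the flange.
- outer_cover: Loose steel outer cover, 0.14 to 0.28 kg, resting unfastened on the inner lid's flange: disc 162 mm in diameter with a skirt 8 mm thick hanging 10 mm around the flange (5 mm play). Origin: centre of the skirt's lower edge, 2 mm above the inner lid's origin when nested; z up. Above the origin: disc underside 10 mm, disc top 18 mm, neck's top 50 mm.
- neck_top (a point): Centre of the top of the outer cover's upright round neck: a tube 32 mm high, 40 mm outside and 28 mm inside diameter, open through the disc; the inner lid's stem passes through it. It can be gripped on its outside with the stem's end standing between the fingers.
- controller: Fixed grey controller box 130 x 110 x 50 mm (x, y, z) with the reset knob in the middle of its top. Origin: centre of its underside.
- knob_grip (a point): On the reset knob's upright axis, in the middle of its bar grip, 73 mm above the table. The black bar is 42 mm long (x axis of this point, which turns with the knob), 14 mm thick (y axis), 32 mm high: from 57 to 89 mm above the table, over a disc 44 mm in diameter.
- knob (a joint): Angle of the reset knob: 0 at rest, grows clockwise as seen from above, hard stop at 1.05 rad (60 degrees). A spring (0.02 N m at rest, about 0.1 N m at the stop) turns it back to 0 when let go.
- bowl: Bystander: terracotta bowl, 120 mm across, 50 mm high, beyond the work. Origin: centre of its underside.
- glaze_jar: Bystander: white jar, 70 mm in diameter, 90 mm high. Origin: centre of its underside.
- brush: Bystander: glaze brush 180 mm long lying on the table. Origin: under its middle, x along it.
Not all that is in view belongs to the job. Leave any red or turquoise look-alike of the inner_lid alone. What is shaped like the controller but green is not meant.

How it is judged:
On the way, in this order (a step that is already met when the one before it is completed fails the run):
1. the reset knob is turned to its stop while the lids are still on their storage ring (value of joint knob above 0.97 rad and distance of inner_lid from where it was at the start of the episode below 0.02 m), for 0.1 s.
2. the knob is let go and has sprung back (value of joint knob below 0.08 rad and contact force between the fingers and controller below 0.1 N and distance of inner_lid from where it was at the start of the episode below 0.02 m), for 0.1 s.
3. the lids, still nested, are seated in the kiln's mouth and the stem is let go (horizontal distance between inner_lid and kiln_rim below 0.008 m and z of inner_lid in the frame of kiln_rim between -0.003 and 0.003 m and angle between inner_lid's own z axis and vertical below 0.05 rad and z of outer_cover in the frame of inner_lid below 0.006 m and horizontal distance between outer_cover and inner_lid below 0.01 m and contact force between the fingers and inner_lid below 0.1 N), for 0.2 s.
At the end, for the whole second after the job is handed in: Inner lid seated in the kiln mouth (8 mm of centre, 3 mm of height, 0.05 rad), untouched, at rest; the gripper alone holds the cover still, within 0.2 rad of level and 50 mm of the kiln's axis, its lower edge over 90 mm above the rim (8 mm above the stem's top); knob under 0.08 rad (horizontal distance between inner_lid and kiln_rim below 0.008 m and z of inner_lid in the frame of kiln_rim between -0.003 and 0.003 m and angle between inner_lid's own z axis and vertical below 0.05 rad and linear speed of inner_lid below 0.02 m/s and contact force between each of the arm, the fingers, outer_cover and inner_lid below 0.1 N and z of outer_cover in the frame of kiln_rim above 0.09 m and horizontal distance between outer_cover and kiln_rim below 0.05 m and angle between outer_cover's own z axis and vertical below 0.2 rad and contact force between the fingers and outer_cover above 1 N and contact force between outer_cover and kiln below 0.1 N and linear speed of outer_cover below 0.05 m/s and value of joint knob below 0.08 rad); the arm keeps its last pose, push and grip.
It fails at once if the cover is parted from the inner lid while that is not seated in the kiln ((z of outer_cover in the frame of inner_lid above 0.015 m or horizontal distance between outer_cover and inner_lid above 0.02 m) and not (horizontal distance between inner_lid and kiln_rim below 0.008 m and z of inner_lid in the frame of kiln_rim between -0.003 and 0.003 m and angle between inner_lid's own z axis and vertical below 0.05 rad)).
It fails at once if the lids are dropped onto the kiln (faster than 0.35 m/s close above its mouth) (horizontal distance between inner_lid and kiln_rim below 0.05 m and z of inner_lid in the frame of kiln_rim below 0.05 m and linear speed of inner_lid above 0.35 m/s).
It fails at once if the bowl is moved more than 30 mm or tipped (distance of bowl from where it was at the start of the episode above 0.03 m or angle between bowl's own z axis and vertical above 0.5 rad).
It fails at once if the glaze_jar is moved more than 30 mm or tipped (distance of glaze_jar from where it was at the start of the episode above 0.03 m or angle between glaze_jar's own z axis and vertical above 0.5 rad).
It fails at once if the brush is moved more than 30 mm (distance of brush from where it was at the start of the episode above 0.03 m).
It also fails if it takes over 72 s, if anything falls off the work surface, if the arm or the gripper's body presses on something with over 40 N, if the wrist force passes 120 N, or if a joint passes its speed limit or range.

## Working session

There is one attempt and no reset: what is moved stays moved. The work goes in short steps, Python scripts to look and compute and a tool call to move; the robot and the scene stay as the last step left them, time stands still between calls to the robot, and variables do not carry over. Pictures are saved under pics/ and viewed, and the job is handed in when it is done.

Besides the shell and the picture viewer there is one more tool, called after "Call:" by a JSON object that holds its "method" and its "body". play_rows: Moves the arm, as the interface text tells. Its arguments: {"type":"object","properties":{"plan":{"type":"array"},"squeeze":{"type":"number"}},"required":["plan"]}

```bash
ls; mkdir -p pics
python3 - <<'E'
from rig import get_state, eyes
import cv2
s=get_state();print({k:(v if not hasattr(v,'round') else v) for k,v in s.items()})
for n in ["scene","side","wrist"]:
    c=eyes.camera(n);cv2.imwrite(f"pics/{n}0.png",c["frame"]);print(n,c["fx"],c["cx"],c["cam_to_world"])
E
```

```text
pics
{'t': 0.0, 'joint_pos': array([-1.29279788e+00,  1.16482398e-01,  1.44231290e+00,  6.71348723e-07,
        1.58401582e+00, -3.78209566e-02]), 'dq': array([0.00153099, 0.00051336, 0.00106186, 0.00272986, 0.00102699,
       0.00091608]), 'tau': array([ 2.37281594e-03, -7.31998158e+01, -6.32502222e+01, -2.09346882e-05,
        6.03685185e-03,  3.93662924e-05]), 'position': array([ 0.20957173, -0.64141827,  0.23053502]), 'ee_rot': array([ 0.57267221, -0.57213999,  0.41549063, -0.4148131 ]), 'ft_force': array([ 0.47434475, -0.40924143, -0.63295821]), 'torque': array([-0.0056437 , -0.00616407, -0.01947465]), 'opening': 0.08557318531228505}
scene 481.3133613108606 318.16103432575585 [[-0.3540038   0.68477036 -0.63700147  1.48660652]
 [ 0.93503496  0.27353729 -0.22558143  0.40969452]
 [ 0.01977218 -0.67547532 -0.73711746  1.23250677]
 [ 0.          0.          0.          1.        ]]
side 368.52826053502724 321.7693442451191 [[-0.92824222 -0.17517509  0.32814642  0.18787253]
 [-0.37185125  0.45986587 -0.80638082  0.85739057]
 [-0.0096455  -0.87053838 -0.49200599  0.58620909]
 [ 0.          0.          0.          1.        ]]
wrist 318.74744887423685 314.1494150626959 [[ 3.10370671e-01 -8.98156348e-01 -3.11424504e-01  2.89354996e-01]
 [-9.50615526e-01 -2.93384497e-01 -1.01270229e-01 -6.15320410e-01]
 [-4.10622638e-04  3.27476277e-01 -9.44859312e-01  3.73125432e-01]
 [ 0.00000000e+00  0.00000000e+00  0.00000000e+00  1.00000000e+00]]
```

View pics/scene0.png

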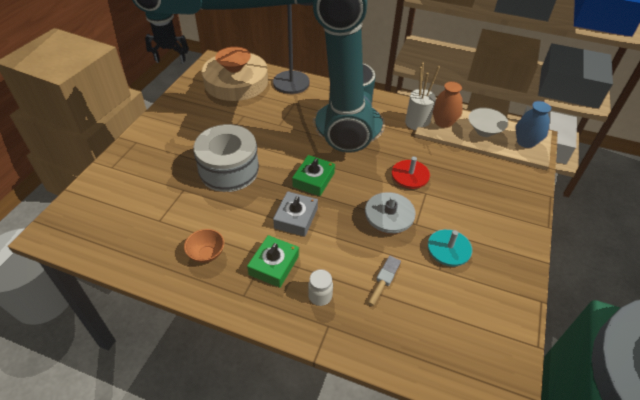

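View pics/side0.png

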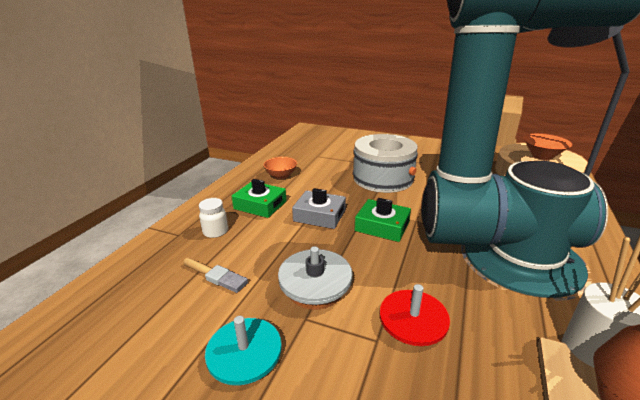

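View pics/wrist0.png

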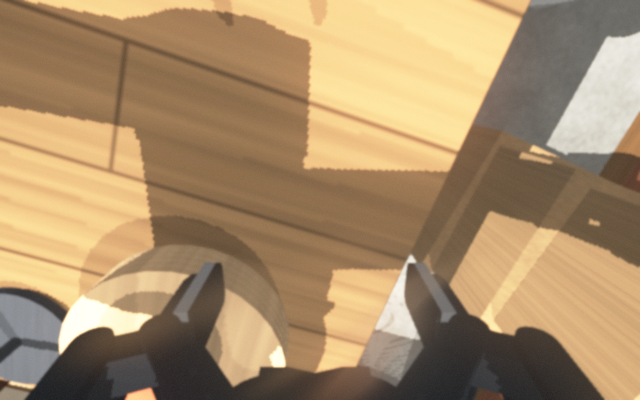

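Scene view: the grey controller is at (297,212), with green look-alikes at (314,172) and (274,260). The nested grey lids are at (390,212), with red (411,172) and turquoise (450,247) look-alikes. The kiln is at (227,155). The grey box and the grey lid pair fit the description, so I'll enlarge them to confirm.

Run:
```python
import cv2,numpy as np
s=cv2.imread("pics/scene0.png");d=cv2.imread("pics/side0.png")
def c(im,x,y,w,h,k): return cv2.resize(im[y:y+h,x:x+w],None,fx=k,fy=k,interpolation=cv2.INTER_CUBIC)
cv2.imwrite("pics/s_a.png",c(s,260,170,160,75,5)); cv2.imwrite("pics/s_b.png",c(d,270,180,90,130,4.5))
cv2.imwrite("pics/s_c.png",np.hstack([c(s,185,120,80,75,5),c(d,345,125,80,75,5)]))
```

```text
(no output)
```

View pics/s_a.png

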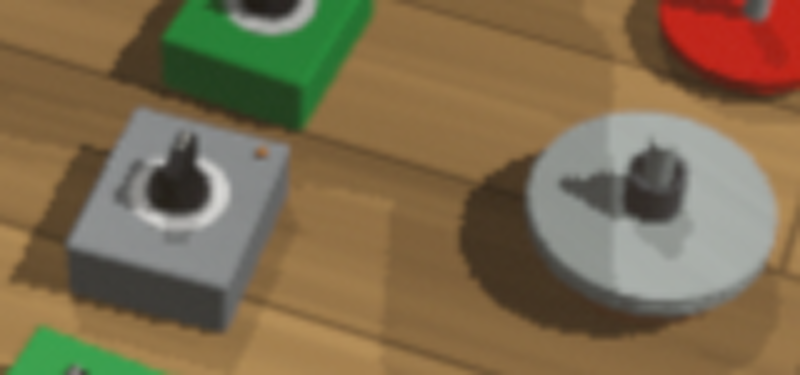

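View pics/s_b.png

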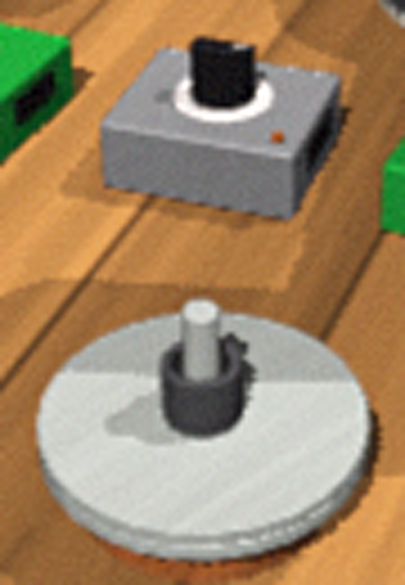

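View pics/s_c.png

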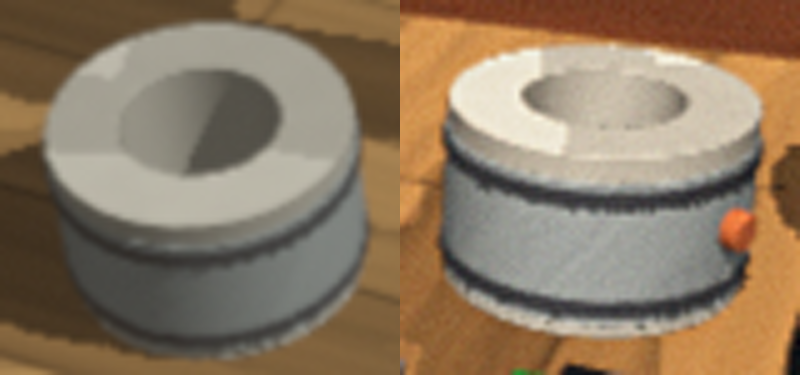

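Confirmed: the grey box has the black bar knob, and the grey cover has a dark neck with the stem standing in it. Next I'll triangulate.

```bash
cat > h.py <<'E'
import numpy as np,cv2
from rig import get_state, eyes
from scipy.spatial.transform import Rotation as R
def ray(c,p):
    T=c["cam_to_world"];v=T[:3,:3]@[(p[0]-c["cx"])/c["fx"],(p[1]-c["cy"])/c["fy"],1];return T[:3,3],v/np.linalg.norm(v)
def tri(*cp):
    A=np.zeros((3,3));b=np.zeros(3);rs=[ray(c,p) for c,p in cp]
    for o,v in rs:
        M=np.eye(3)-np.outer(v,v);A+=M;b+=M@o
    x=np.linalg.solve(A,b);return x,[np.linalg.norm((np.eye(3)-np.outer(v,v))@(x-o)) for o,v in rs]
def onz(c,p,z):
    o,v=ray(c,p);return o+v*(z-o[2])/v[2]
def proj(c,X):
    T=c["cam_to_world"];q=T[:3,:3].T@(np.asarray(X)-T[:3,3]);return q[0]/q[2]*c["fx"]+c["cx"],q[1]/q[2]*c["fy"]+c["cy"]
def Rm(): 
    q=get_state()["ee_rot"];return R.from_quat([q[1],q[2],q[3],q[0]]).as_matrix()
def crop(im,x,y,w,h,k): return cv2.resize(im[y:y+h,x:x+w],None,fx=k,fy=k,interpolation=cv2.INTER_CUBIC)
E
python3 - <<'E'
from h import *
a=eyes.camera("scene");b=eyes.camera("side")
for n,p,q,z in [("disc",(296.4,208.4),(319.6,201.1),.057),("stem",(391,199.6),(314.9,247.8),.112),("mouth",(225,144.4),(386,142.4),.13)]:
    print(n,tri((a,p),(b,q)),onz(a,p,z),onz(b,q,z))
for n,p in [("jar",(320,300)),("bowl",(204,255)),("brush",(385,280)),("green1",(314,180)),("green2",(274,265)),("red",(411,175)),("turq",(450,250))]: print(n,onz(a,p,.02))
print(Rm())
s=get_state();print(s["t"],s["position"])
E
```

```text
disc (array([0.54560611, 0.00155094, 0.05002133]), [np.float64(0.003364970393304492), np.float64(0.00336497039330453)]) [0.55451629 0.00666012 0.057     ] [0.54059414 0.00743233 0.057     ]
stem (array([0.44321983, 0.2824814 , 0.10570577]), [np.float64(0.005570652709507491), np.float64(0.005570652709507564)]) [0.45463046 0.28722631 0.112     ] [0.43865276 0.28272479 0.112     ]
mouth (array([ 0.43066938, -0.30874481,  0.13250456]), [np.float64(0.006108954567436092), np.float64(0.0061089545674360935)]) [ 0.43586604 -0.304953    0.13      ] [ 0.43127743 -0.32968725  0.13      ]
jar [0.81840736 0.18794992 0.02      ]
bowl [ 0.80245402 -0.19558693  0.02      ]
brush [0.68618541 0.34299151 0.02      ]
green1 [0.3805965  0.00096924 0.02      ]
green2 [0.75766553 0.01740963 0.02      ]
red [0.22867117 0.31324114 0.02      ]
turq [0.50646674 0.50282415 0.02      ]
[[ 3.10594053e-01 -1.33286922e-04  9.50542643e-01]
 [-9.50542488e-01  5.44309417e-04  3.10594079e-01]
 [-5.58787441e-04 -9.99999843e-01  4.23643857e-05]]
0.25 [ 0.20962309 -0.64154403  0.23094585]
```

Call:
{"method": "play_rows", "body": {"plan": [[0,0,0,-0.012,-0.004,0.016,1],[0,0,0,-0.024,-0.004,0.031,1],[0,0,0,-0.024,-0.004,0.031,1],[0,0,0,-0.024,-0.004,0.031,1],[0,0,0,-0.024,-0.004,0.031,1],[0,0,0,-0.024,-0.004,0.031,1],[0,0,0,-0.024,-0.004,0.031,1],[0,0,0,-0.024,-0.004,0.031,1],[0,0,0,-0.024,-0.004,0.031,1],[0,0,0,-0.024,-0.004,0.031,1],[0,0,0,-0.016,0,0.018,1],[0,0,0,0,0,0,1],[0,0,0,0,0,0,1],[0,0,0,0,0,0,1]]}}

```text
t: 1.42
position: [0.4311, -0.3128, 0.2712]
ee_rot: [-0.572, 0.573, -0.415, 0.415]
ft_force: [0.2, -0.5, 0.1]
opening: 0.0855
```

Run:
```python
from h import *
c=eyes.camera("wrist");cv2.imwrite("pics/w1.png",c["frame"])
s=get_state();print(s["t"],s["position"],s["joint_pos"],Rm())
np.save("w1.npy",c,allow_pickle=True)
```

```text
1.4667 [ 0.43093656 -0.31316058  0.27113437] [-6.76176451e-01 -2.03407146e-01  1.68687450e+00 -2.40968770e-04
  1.65838112e+00  5.79473139e-01] [[ 3.09935959e-01 -3.49756070e-04  9.50757371e-01]
 [-9.50757432e-01 -2.71322756e-05  3.09935969e-01]
 [-8.26057754e-05 -9.99999938e-01 -3.40942451e-04]]
```

View pics/w1.png

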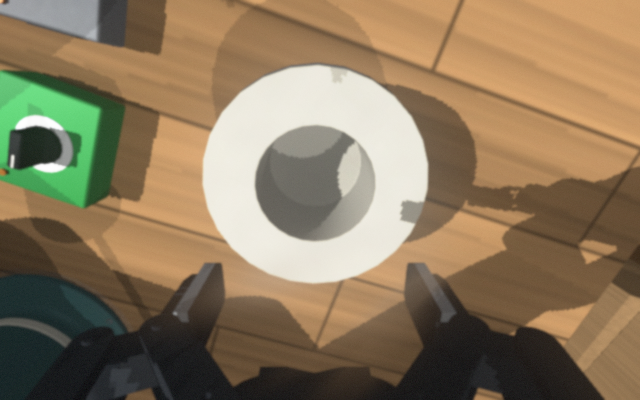

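Wrist view: the kiln's mouth spans about x 255–376, y 125–241, and the rim's outer edge x 203–429, y 65–283. I'll fit both circles in space.

```bash
cat >> h.py <<'E'
from scipy.optimize import least_squares
def circfit(c,pts,r,x0,fitz=True):
    def f(x):
        z=x[2] if fitz else x0[2]
        P=np.array([onz(c,p,z) for p in pts]);return np.hypot(P[:,0]-x[0],P[:,1]-x[1])-r
    s=least_squares(f,x0,loss="soft_l1",f_scale=.001);return s.x,np.sqrt(np.mean(s.fun**2)) if 0 else np.std(s.fun)
E
python3 - <<'E'
from h import *
c=np.load("w1.npy",allow_pickle=True).item();g=cv2.cvtColor(c["frame"],cv2.COLOR_BGR2HSV)
m=((g[...,1]<45)&(g[...,2]>200)).astype(np.uint8);m=cv2.morphologyEx(m,cv2.MORPH_CLOSE,np.ones((5,5)))
cs,hi=cv2.findContours(m,cv2.RETR_CCOMP,cv2.CHAIN_APPROX_NONE)
i=max(range(len(cs)),key=lambda i:cv2.contourArea(cs[i]))
o=cv2.convexHull(cs[i])[:,0]; 
kids=[k for k in cs if cv2.contourArea(k)>5000 and cv2.contourArea(k)<20000]
print(cv2.fitEllipse(o),[cv2.fitEllipse(k) for k in kids],len(cs[i]))
print(circfit(c,o,.105,[.43,-.31,.13]))
for k in kids: print(circfit(c,k[:,0][::3],.056,[.43,-.31,.13]),circfit(c,k[:,0][::3],.056,[.43,-.31,.13],False))
for p in [(255,183),(376,183),(316,125),(316,241),(203,174),(429,174),(316,65),(316,283)]: print(onz(c,p,.13))
E
```

```text
((314.72686767578125, 173.90509033203125), (216.62435913085938, 224.71780395507812), 90.66880798339844) [((311.1952209472656, 183.3084259033203), (114.8571548461914, 118.86528015136719), 149.72251892089844)] 651
(array([ 0.42848294, -0.31423363,  0.12642246]), np.float64(0.00021819531472485137))
(array([ 0.42889022, -0.31286343,  0.13038388]), np.float64(0.008883694852780484)) (array([ 0.42875861, -0.31288067,  0.13      ]), np.float64(0.008887662180951165))
[ 0.41539903 -0.26029364  0.13      ]
[ 0.45016859 -0.36678475  0.13      ]
[ 0.48288998 -0.29754177  0.13      ]
[ 0.37634989 -0.33257577  0.13      ]
[ 0.40892572 -0.21281353  0.13      ]
[ 0.47325223 -0.40981667  0.13      ]
[ 0.52878453 -0.28245009  0.13      ]
[ 0.33047409 -0.3476613   0.13      ]
```

Call:
{"method": "play_rows", "body": {"plan": [[0,0,0,-0.03,0,0.02,1],[0,0,0,-0.03,0,0.02,1],[0,0,0,0,0,0,1],[0,0,0,0,0,0,1]]}}

```text
t: 1.8
position: [0.4507, -0.2429, 0.2714]
ee_rot: [-0.573, 0.573, -0.415, 0.415]
ft_force: [-0.2, -0.6, 0.4]
opening: 0.0851
```

Run:
```python
from h import *
c=eyes.camera("wrist");cv2.imwrite("pics/w2.png",c["frame"]);np.save("w2.npy",c,allow_pickle=True)
def outer(c):
    g=cv2.cvtColor(c["frame"],cv2.COLOR_BGR2HSV)
    m=((g[...,1]<45)&(g[...,2]>200)).astype(np.uint8);m=cv2.morphologyEx(m,cv2.MORPH_OPEN,np.ones((3,3)))
    cs,_=cv2.findContours(m,cv2.RETR_EXTERNAL,cv2.CHAIN_APPROX_NONE)
    k=max(cs,key=cv2.contourArea);return cv2.convexHull(k)[:,0]
c1=np.load("w1.npy",allow_pickle=True).item()
o1,o2=outer(c1),outer(c)
print(cv2.boundingRect(o1),cv2.boundingRect(o2))
print(circfit(c,o2,.105,[.43,-.31,.13]))
def f(x):
    P=np.array([onz(c1,p,x[2]) for p in o1]+[onz(c,p,x[2]) for p in o2]);return np.hypot(*(P[:,:2]-x[:2]).T)-x[3]
s=least_squares(f,[.43,-.31,.13,.105],loss="soft_l1",f_scale=.001);print(s.x,np.std(s.fun))
```

```text
(203, 66, 225, 217) (270, 116, 216, 199)
(array([ 0.42853085, -0.31466101,  0.12666987]), np.float64(0.00037680713600197563))
[ 0.4290777  -0.31406322  0.12832541  0.1043374 ] 0.0003059149773277704
```

View pics/w2.png

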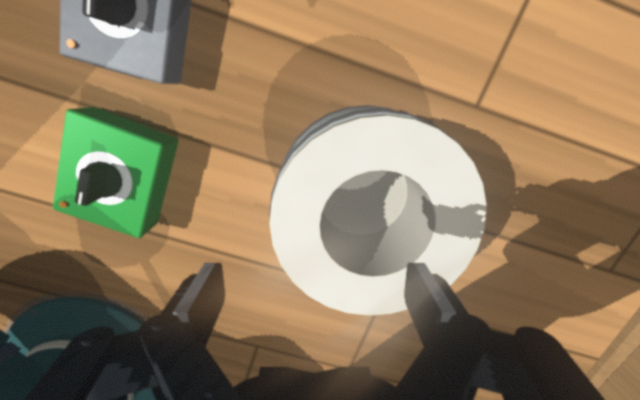

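The rim fit from two wrist views puts the kiln at (0.429, -0.314) with its rim at about 0.128–0.130. The grey box is at the top left (125,25), so I'll go over it.

Call:
{"method": "play_rows", "body": {"plan": [[0,0,0,-0.02,0.004,0.017,1],[0,0,0,-0.03,0.006,0.025,1],[0,0,0,-0.03,0.006,0.025,1],[0,0,0,-0.03,0.006,0.025,1],[0,0,0,-0.03,0.006,0.025,1],[0,0,0,-0.03,0.006,0.025,1],[0,0,0,-0.03,0.006,0.025,1],[0,0,0,0,0,0,1],[0,0,0,0,0,0,1],[0,0,0,0,0,0,1]]}}

```text
t: 2.68
position: [0.5475, -0.0024, 0.2311]
ee_rot: [-0.572, 0.572, -0.415, 0.415]
ft_force: [-0.5, -0.3, -0.1]
opening: 0.085
```

Run:
```python
from h import *
c=eyes.camera("wrist");cv2.imwrite("pics/w3.png",c["frame"]);np.save("w3.npy",c,allow_pickle=True)
s=get_state();print(s["t"],s["position"],s["joint_pos"],Rm())
```

```text
2.7333 [ 0.5474274  -0.00266282  0.23136254] [-5.12832886e-02 -1.63484892e-01  1.71609762e+00 -3.37444406e-04
  1.58902704e+00  1.20536383e+00] [[ 3.09001599e-01 -6.43489797e-05  9.51061516e-01]
 [-9.51061472e-01 -3.34529550e-04  3.09001562e-01]
 [ 2.98274245e-04 -9.99999942e-01 -1.64570001e-04]]
```

View pics/w3.png

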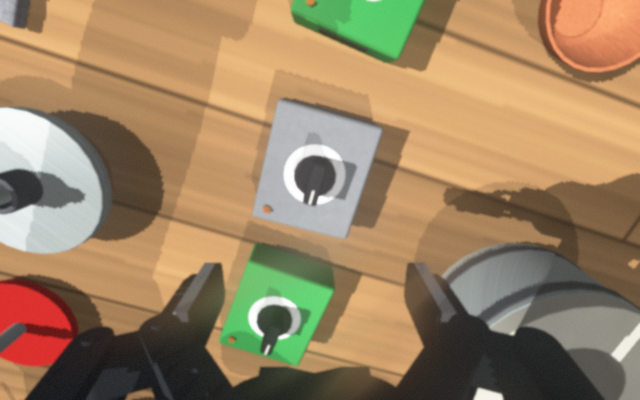

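Run:
```python
from h import *
im=cv2.imread("pics/w3.png");cv2.imwrite("pics/w3c.png",crop(im,240,90,150,155,4 if 0 else 3.8))
```

```text
(no output)
```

View pics/w3c.png

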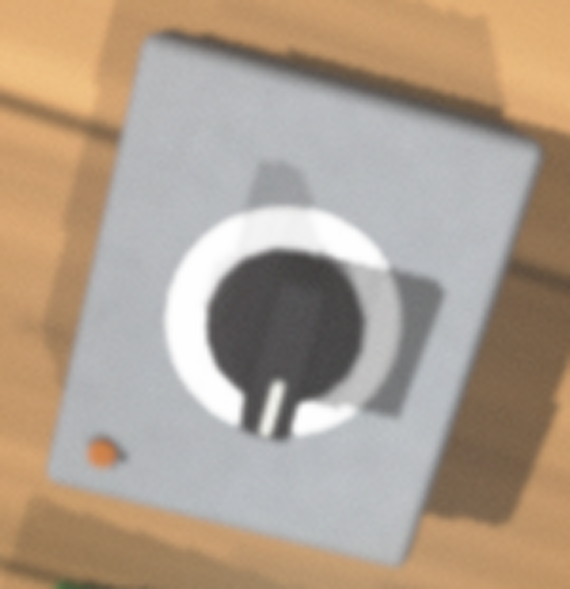

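Run:
```python
from h import *
c=np.load("w3.npy",allow_pickle=True).item()
f=lambda p:(240+p[0]/3.8,90+p[1]/3.8)
B=np.array([onz(c,f(p),.05) for p in [(150,35),(540,148),(405,565),(50,480)]]);print(B,B.mean(0))
def an(v):return np.degrees(np.arctan2(v[1],v[0]))
print("box edges",[ (an(B[(i+1)%4]-B[i]),np.linalg.norm(B[(i+1)%4]-B[i])) for i in range(4)])
a,b=onz(c,f((302,284)),.089),onz(c,f((266,438)),.089);print("bar",a,b,(a+b)/2,an(a-b),np.linalg.norm(a-b))
a,b=onz(c,f((279,382)),.089),onz(c,f((267,432)),.089);print("mark",an(a-b))
P=[f(p) for p in [(166,320),(185,250),(230,215),(285,205),(340,220),(185,390),(225,428),(400,330)]]
print("ring",circfit(c,P,.032,[.55,0,.054]),[np.linalg.norm(onz(c,p,.054)-(a+b)/2) for p in P])
Rr=Rm();print("tool z az",an(Rr[:,2]),"tool x az",an(Rr[:,0]))
```

```text
[[ 0.60756679  0.05253975  0.05      ]
 [ 0.61201136 -0.05269682  0.05      ]
 [ 0.48703541 -0.06032978  0.05      ]
 [ 0.4808977   0.04620137  0.05      ]] [ 0.54687782 -0.00357137  0.05      ]
box edges [(np.float64(-87.58160178687046), np.float64(0.10533037930615288)), (np.float64(-176.50497839326115), np.float64(0.12520882615924295)), (np.float64(93.29740560079223), np.float64(0.10670780637327199)), (np.float64(2.86462702271846), np.float64(0.12682756973741077))]
bar [ 0.56641097 -0.00125811  0.089     ] [ 0.52627797 -0.00506988  0.089     ] [ 0.54634447 -0.003164    0.089     ] 5.425584431712278 0.040313607711480806
mark 5.100306111544415
ring (array([ 0.54803038, -0.00204484,  0.06103663]), np.float64(0.0005903133077680498)) [np.float64(0.04746969078560275), np.float64(0.05318665927966936), np.float64(0.05563953338183054), np.float64(0.05657433545475929), np.float64(0.05626545211332047), np.float64(0.04334144562034762), np.float64(0.04171055383273515), np.float64(0.050181576637312215)]
tool z az 17.999070539856934 tool x az -72.00092664766538
```

Bar centre is (0.547, -0.003) at azimuth about 4.5°. I'll turn 13.5° clockwise to align the jaws, go lower, and look again to check height and alignment.

Call:
{"method": "play_rows", "body": {"plan": [[0,6.5,0,0,0.02,0,1],[0,7,0,0,0.03,0,1],[0,0,0,0,0.03,0,1],[0,0,0,0,0,0,1],[0,0,0,0,0,0,1],[0,0,0,0,0,0,1]]}}

```text
t: 3.23
position: [0.548, -0.002, 0.1534]
ee_rot: [0.52, -0.519, 0.479, -0.48]
ft_force: [0.0, -0.4, 0.2]
opening: 0.0853
```

Run:
```python
from h import *
c=eyes.camera("wrist");cv2.imwrite("pics/w4.png",c["frame"]);np.save("w4.npy",c,allow_pickle=True)
s=get_state();print(s["t"],s["position"]);Rr=Rm();print(np.degrees(np.arctan2(Rr[1,2],Rr[0,2])))
print("tcp proj",proj(c,s["position"]))
```

```text
3.2833 [ 0.54817837 -0.00180116  0.15376042]
4.580550464905498
tcp proj (np.float64(313.855569568135), np.float64(263.16523112431474))
```

View pics/w4.png

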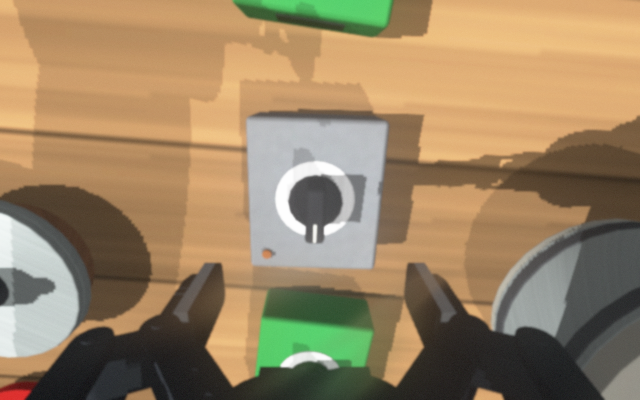

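Run:
```python
from h import *
im=cv2.imread("pics/w4.png");cv2.imwrite("pics/w4c.png",crop(im,265,150,100,110,5))
```

```text
(no output)
```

View pics/w4c.png

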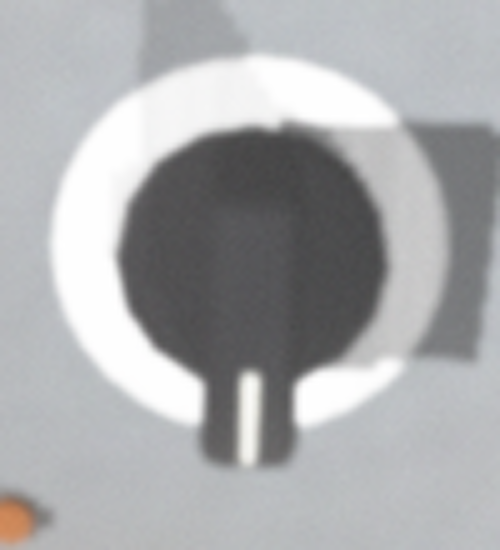

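Run:
```python
from h import *
a=np.load("w3.npy",allow_pickle=True).item();b=np.load("w4.npy",allow_pickle=True).item()
f=lambda p:(240+p[0]/3.8,90+p[1]/3.8); g=lambda p:(265+p[0]/5,150+p[1]/5)
n=tri((a,f((266,438))),(b,g((248,463))));m=tri((a,f((302,284))),(b,g((252,203))));print(n,m)
p,q=onz(b,g((248,463)),.089),onz(b,g((252,203)),.089);print(p,q,(p+q)/2,np.degrees(np.arctan2(*(q-p)[1::-1])))
```

```text
(array([ 0.52578424, -0.0046985 ,  0.08681478]), [np.float64(0.0006402239455993565), np.float64(0.0006402239455993123)]) (array([ 0.56622939, -0.00137962,  0.08833343]), [np.float64(7.235245201271904e-05), np.float64(7.235245201283057e-05)])
[ 0.52718646 -0.00401947  0.089     ] [ 0.56639822 -0.00142125  0.089     ] [ 0.54679234 -0.00272036  0.089     ] 3.790945738155162
```

Call:
{"method": "play_rows", "body": {"plan": [[0,0.5,0,0.001,0.025,-0.001,1],[0,0,0,0,0.03,0,1],[0,0,0,0,0.022,0,1],[0,0,0,0,0.013,0,0.6],[0,0,0,0,0,0,0.3],[0,0,0,0,0,0,0.1],[0,0,0,0,0,0,0],[0,0,0,0,0,0,0],[0,0,0,0,0,0,0],[0,0,0,0,0,0,0]], "squeeze": 40}}

```text
t: 4.12
position: [0.5472, -0.0026, 0.063]
ee_rot: [0.518, -0.517, 0.481, -0.483]
ft_force: [-0.6, -3.7, 8.4]
opening: 0.0134
```

Call:
{"method": "play_rows", "body": {"plan": [[0,2,0,0,-0.001,0,0],[0,4,0,0,0,0,0],[0,4,0,0,0,0,0],[0,4,0,0,0,0,0],[0,4,0,0,0,0,0],[0,4,0,0,0,0,0],[0,4,0,0,0,0,0],[0,4,0,0,0,0,0],[0,4,0,0,0,0,0],[0,4,0,0,0,0,0],[0,4,0,0,0,0,0],[0,4,0,0,0,0,0],[0,4,0,0,0,0,0],[0,4,0,0,0,0,0],[0,4,0,0,0,0,0],[0,2,0,0,0,0,0],[0,0,0,0,0,0,0],[0,0,0,0,0,0,0]]}}

```text
t: 5.62
position: [0.5471, -0.0027, 0.0631]
ee_rot: [-0.208, 0.207, -0.675, 0.677]
ft_force: [4.6, -5.5, -2.8]
opening: 0.013
```

Run:
```python
from h import *
s=get_state();Rr=Rm();print(np.degrees(np.arctan2(Rr[1,2],Rr[0,2])),s["torque"],s["ft_force"],s["joint_pos"])
im=eyes.camera("wrist");cv2.imwrite("pics/w5.png",im["frame"])
```

```text
-55.920523789292034 [-0.97735813 -0.67632687  0.11646893] [ 4.58909339 -5.513111   -2.79498906] [-5.09925208e-02 -6.59341050e-02  1.90605349e+00 -1.20590848e-03
  1.29954054e+00  2.49612217e+00]
```

View pics/w5.png

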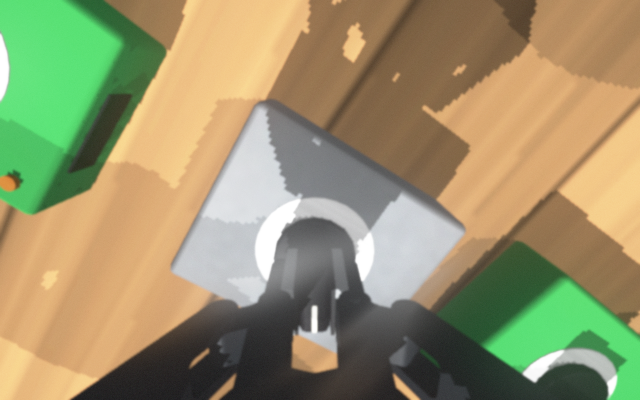

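The torque about vertical is 0.12 Nm after 60°. I'll push a few degrees more so it is clearly at the stop.

Call:
{"method": "play_rows", "body": {"plan": [[0,2,0,0,0,0,0],[0,1.5,0,0,0,0,0],[0,0,0,0,0,0,0],[0,0,0,0,0,0,0]]}}

```text
t: 6.0
position: [0.547, -0.0025, 0.0631]
ee_rot: [-0.187, 0.187, -0.681, 0.682]
ft_force: [2.6, -5.4, 0.6]
opening: 0.0133
```

Run:
```python
from h import *
s=get_state();Rr=Rm();print(np.degrees(np.arctan2(Rr[1,2],Rr[0,2])),s["torque"],s["ft_force"])
```

```text
-59.31827050060319 [-0.7947297  -0.37663233  0.97975578] [ 2.63747422 -5.44433659  0.56458072]
```

Torque is about 1 Nm, so it is firmly at the stop. Now I'll release.

Call:
{"method": "play_rows", "body": {"plan": [[0,-2,0,0,0,0,0],[0,0,0,0,0,0,1],[0,0,0,0,0,0,1],[0,0,0,0,0,0,1],[0,0,0,0,0,0,1],[0,0,0,0,0,0,1],[0,0,0,0,-0.02,0,1],[0,0,0,0,-0.035,0,1],[0,0,0,0,-0.04,0,1],[0,0,0,0,-0.02,0,1],[0,0,0,0,0,0,1],[0,0,0,0,0,0,1]]}}

```text
t: 7.0
position: [0.5469, -0.0021, 0.1785]
ee_rot: [-0.199, 0.198, -0.678, 0.679]
ft_force: [-0.8, 0.1, -0.3]
opening: 0.0858
```

Run:
```python
from h import *
s=get_state();Rr=Rm();print(s["t"],s["position"],np.degrees(np.arctan2(Rr[1,2],Rr[0,2])),s["joint_pos"])
im=eyes.camera("wrist");cv2.imwrite("pics/w6.png",im["frame"])
```

```text
7.0 [ 0.54688965 -0.00206704  0.17854636] -57.409488505438766 [-5.04748853e-02 -1.47465659e-01  1.78741206e+00  9.71094400e-05
  1.49940685e+00  2.52229807e+00]
```

View pics/w6.png

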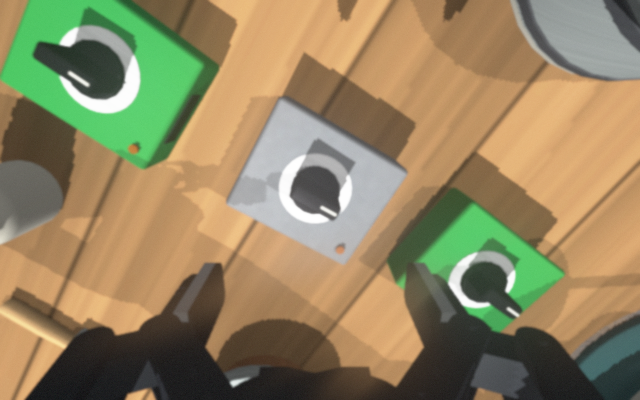

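The knob has sprung back: its mark points to the LED edge at (330,212) again, as before. Now over to the lids.

Call:
{"method": "play_rows", "body": {"plan": [[0,-7.1,0,0,-0.01,0,1],[0,-7.1,0,0,-0.01,0,1],[0,-7.1,0,0,-0.01,0,1],[0,-7.1,0,0,-0.01,0,1],[0,-7.1,0,0,-0.01,0,1],[0,-7.1,0,0,-0.01,0,1],[0,-7.1,0,0,-0.01,0,1],[0,-7.1,0,0,0,0,1],[0,-0.6,0,-0.02,0,-0.006,1],[0,0,0,-0.036,0,-0.0128,1],[0,0,0,-0.036,0,-0.0128,1],[0,0,0,-0.036,0,-0.0128,1],[0,0,0,-0.036,0,-0.0128,1],[0,0,0,-0.036,0,-0.0128,1],[0,0,0,-0.036,0,-0.0128,1],[0,0,0,-0.036,0,-0.0128,1],[0,0,0,-0.014,0,-0.006,1],[0,0,0,0,0,0,1],[0,0,0,0,0,0,1],[0,0,0,0,0,0,1]]}}

```text
t: 8.72
position: [0.4451, 0.2835, 0.2462]
ee_rot: [-0.499, 0.501, -0.5, 0.5]
ft_force: [-0.6, 0.4, -0.5]
opening: 0.0852
```

Run:
```python
from h import *
s=get_state();print(s["t"],s["position"],s["joint_pos"]);Rr=Rm();print(Rr)
c=eyes.camera("wrist");cv2.imwrite("pics/w7.png",c["frame"]);np.save("w7.npy",c,allow_pickle=True)
```

```text
8.7167 [0.44507589 0.28346868 0.24622144] [ 5.18847048e-01 -2.10322730e-01  1.73264678e+00 -1.45546647e-04
  1.62090846e+00  2.08976478e+00]
[[-1.27946171e-04 -1.35196224e-03  9.99999078e-01]
 [-9.99999550e-01 -9.39408068e-04 -1.29216277e-04]
 [ 9.39581897e-04 -9.99998645e-01 -1.35184144e-03]]
```

View pics/w7.png

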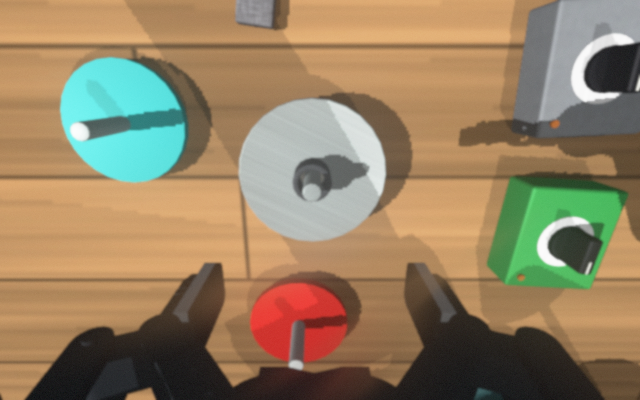

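Call:
{"method": "play_rows", "body": {"plan": [[0,0,0,0,0.03,0.02,1],[0,0,0,0,0.03,0.01,1],[0,0,0,0,0,0,1],[0,0,0,0,0,0,1],[0,0,0,0,0,0,1]]}}

```text
t: 9.18
position: [0.4753, 0.2835, 0.1887]
ee_rot: [-0.5, 0.499, -0.5, 0.5]
ft_force: [0.0, -0.4, 0.6]
opening: 0.0857
```

Run:
```python
from h import *
s=get_state();print(s["t"],s["position"])
c=eyes.camera("wrist");cv2.imwrite("pics/w8.png",c["frame"]);np.save("w8.npy",c,allow_pickle=True)
a=cv2.imread("pics/w7.png")
cv2.imwrite("pics/w78.png",np.hstack([crop(a,235,95,155,150,2.5),crop(c["frame"],220,100,180,150,2.2)[:330] if 0 else cv2.resize(c["frame"][100:270,215:400],(408,375),interpolation=cv2.INTER_CUBIC)]))
```

```text
9.1833 [0.47529661 0.28353312 0.18872979]
```

View pics/w78.png

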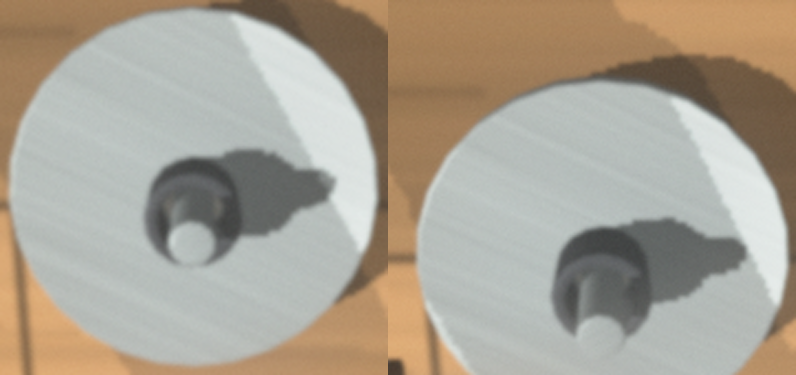

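Run:
```python
from h import *
a=np.load("w7.npy",allow_pickle=True).item();b=np.load("w8.npy",allow_pickle=True).item()
p,q=(311.4,192.2),(311.6,251.9)
print(tri((a,p),(b,q)),onz(a,p,.112),onz(b,q,.112))
f=lambda p:(235+p[0]/2.5,95+p[1]/2.5)
P=[f(x) for x in [(10,190),(30,115),(80,52),(130,20),(195,8),(377,180),(345,90),(355,275),(275,348),(190,364),(110,338),(40,270)]]
print(circfit(a,P,.081,[.445,.284,.05]),circfit(a,P,.081,[.445,.284,.05],False))
```

```text
(array([0.43876085, 0.28562673, 0.10940073]), [np.float64(0.00010157319994882686), np.float64(0.00010157319994879266)]) [0.43960343 0.28570897 0.112     ] [0.44017027 0.28550088 0.112     ]
(array([0.43786851, 0.28369234, 0.04376595]), np.float64(0.0010981911022025534)) (array([0.43926749, 0.28382857, 0.05      ]), np.float64(0.00110497800306725))
```

Stem axis is at (0.4395, 0.2855) with its top at 0.110–0.112. I'll approach it with the pads on the stem's free end, just above the neck.

Call:
{"method": "play_rows", "body": {"plan": [[0,0,0,-0.001,0.005,-0.018,1],[0,0,0,-0.001,0.006,-0.018,1],[0,0,0,0,0.02,0,1],[0,0,0,0,0.03,0,1],[0,0,0,0,0.025,0,1],[0,0,0,0,0.01,0,1],[0,0,0,0,0.005,0,1],[0,0,0,0,0,0,1],[0,0,0,0,0,0,1]]}}

```text
t: 9.98
position: [0.4398, 0.2863, 0.0882]
ee_rot: [0.501, -0.499, 0.5, -0.5]
ft_force: [0.6, -0.2, 0.8]
opening: 0.0855
```

Run:
```python
from h import *
s=get_state();print(s["t"],s["position"],s["ft_force"])
c=eyes.camera("wrist");cv2.imwrite("pics/w9.png",c["frame"])
d=eyes.camera("side");cv2.imwrite("pics/d9.png",crop(d["frame"],240,160,140,160,3.5))
```

```text
9.9833 [0.43975605 0.2863239  0.08815505] [ 0.57336171 -0.19785398  0.78055207]
```

View pics/w9.png

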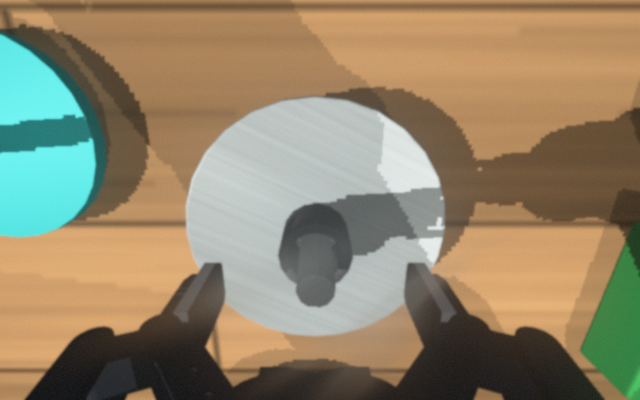

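View pics/d9.png

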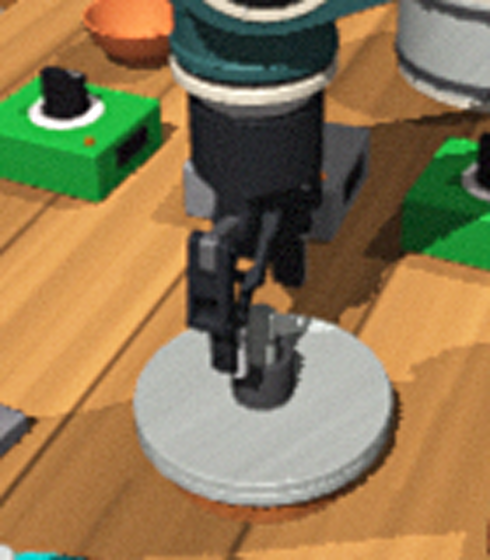

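The stem is centred between the fingers (316 against the centre line at 314), so I'll close.

Call:
{"method": "play_rows", "body": {"plan": [[0,0,0,0,0,0,0.6],[0,0,0,0,0,0,0.4],[0,0,0,0,0,0,0.25],[0,0,0,0,0,0,0.15],[0,0,0,0,0,0,0],[0,0,0,0,0,0,0],[0,0,0,0,0,0,0],[0,0,0,0,0,0,0]], "squeeze": 60}}

```text
t: 10.75
position: [0.4392, 0.2859, 0.0865]
ee_rot: [-0.5, 0.5, -0.5, 0.5]
ft_force: [-1.2, -2.0, 4.9]
opening: 0.016
```

Call:
{"method": "play_rows", "body": {"plan": [[0,0,0,0,-0.002,0,0],[0,0,0,0,-0.005,0,0],[0,0,0,0,-0.008,0,0],[0,0,0,0,-0.012,0,0],[0,0,0,0,-0.012,0,0],[0,0,0,0,-0.008,0,0],[0,0,0,0,-0.003,0,0],[0,0,0,0,0,0,0],[0,0,0,0,0,0,0]]}}

```text
t: 11.5
position: [0.4391, 0.2859, 0.1362]
ee_rot: [-0.5, 0.5, -0.5, 0.5]
ft_force: [-0.5, -0.7, -6.8]
opening: 0.0162
```

Run:
```python
from h import *
s=get_state();print(s["t"],s["position"],s["ft_force"],s["torque"],s["opening"])
d=eyes.camera("side");cv2.imwrite("pics/d10.png",crop(d["frame"],240,160,140,160,3.5))
```

```text
11.5 [0.43905928 0.28590768 0.13623886] [-0.50548685 -0.74571229 -6.81306418] [-0.03691256  0.00204522 -0.03697716] 0.0161660178792483
```

View pics/d10.png

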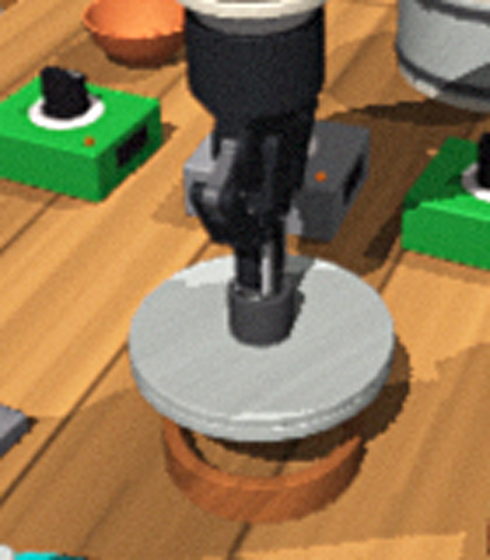

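The lift shows 6.8 N (about 0.69 kg), nested and level. I'll raise it and carry it smoothly.

Call:
{"method": "play_rows", "body": {"plan": [[0,0,0,0,-0.004,0,0],[0,0,0,0,-0.008,0,0],[0,0,0,0,-0.012,0,0],[0,0,0,0,-0.016,0,0],[0,0,0,0,-0.018,0,0],[0,0,0,0.003,-0.018,0,0],[0,0,0,0.007,-0.014,0,0],[0,0,0,0.011,-0.01,0,0],[0,0,0,0.015,-0.006,0,0],[0,0,0,0.019,-0.003,0,0],[0,0,0,0.022,0,0,0],[0,0,0,0.025,0,0,0],[0,0,0,0.025,0,-0.001,0],[0,0,0,0.025,0,-0.001,0],[0,0,0,0.025,0,-0.001,0],[0,0,0,0.025,0,-0.001,0],[0,0,0,0.025,0,-0.001,0],[0,0,0,0.025,0,-0.001,0],[0,0,0,0.025,0,-0.001,0]]}}

```text
t: 13.13
position: [0.4313, 0.0072, 0.2456]
ee_rot: [-0.5, 0.5, -0.5, 0.5]
ft_force: [0.7, 0.2, -5.1]
opening: 0.016
```

Call:
{"method": "play_rows", "body": {"plan": [[0,0,0,0.025,0,-0.001,0],[0,0,0,0.025,0,-0.001,0],[0,0,0,0.025,0,-0.001,0],[0,0,0,0.025,0,0,0],[0,0,0,0.025,0,0,0],[0,0,0,0.025,0,0,0],[0,0,0,0.025,0,0,0],[0,0,0,0.025,0,0,0],[0,0,0,0.025,0,0,0],[0,0,0,0.022,0,0,0],[0,0,0,0.019,0,0,0],[0,0,0,0.015,0,0,0],[0,0,0,0.011,0,0,0],[0,0,0,0.007,0,0,0],[0,0,0,0.003,0,0,0],[0,0,0,0,0,0,0],[0,0,0,0,0,0,0],[0,0,0,0,0,0,0]]}}

```text
t: 14.63
position: [0.4292, -0.2924, 0.2454]
ee_rot: [0.5, -0.5, 0.5, -0.5]
ft_force: [0.6, 0.5, -5.2]
opening: 0.0161
```

Run:
```python
from h import *
s=get_state();print(s["t"],s["position"],s["ft_force"],s["joint_pos"],Rm())
for n in ["scene","side","wrist"]:
    c=eyes.camera(n);cv2.imwrite(f"pics/{n}11.png",c["frame"]);np.save(n+"11.npy",c,allow_pickle=True)
```

```text
14.6333 [ 0.42916542 -0.29239579  0.2454058 ] [ 0.62327311  0.50197417 -5.15687978] [-6.47296158e-01 -2.30365098e-01  1.75076720e+00  1.76966818e-04
  1.62109259e+00  9.22875435e-01] [[ 6.33646695e-04  1.84725767e-04  9.99999782e-01]
 [-9.99999796e-01  8.19181656e-05  6.33631571e-04]
 [-8.18010997e-05 -9.99999980e-01  1.84777637e-04]]
```

View pics/wrist11.png

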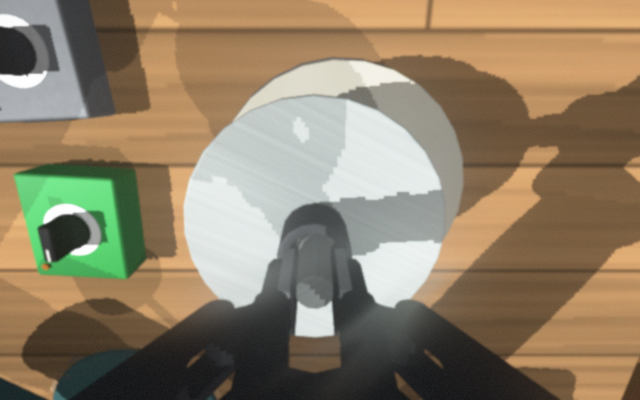

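View pics/side11.png

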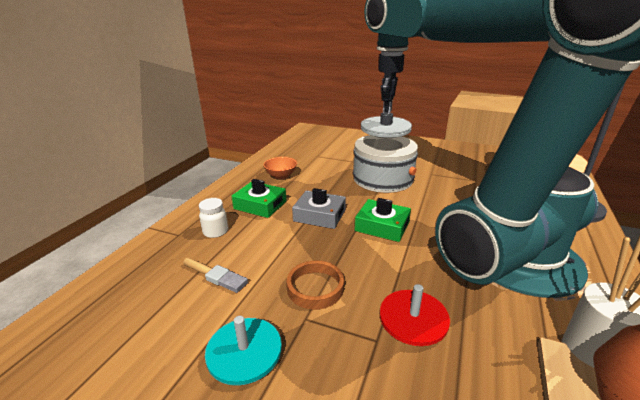

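View pics/scene11.png

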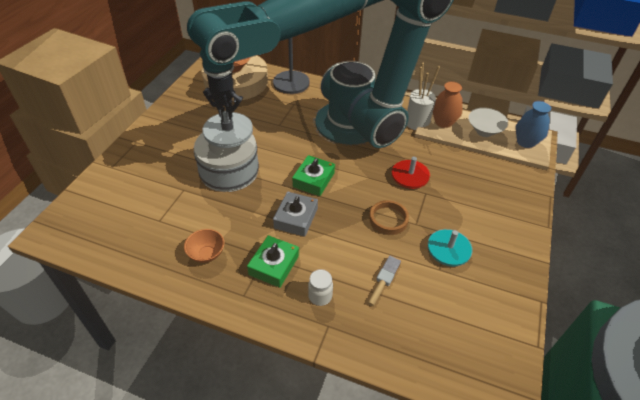

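Run:
```python
from h import *
im=cv2.imread("pics/wrist11.png");cv2.imwrite("pics/w11c.png",crop(im,170,45,310,275,2.5))
```

```text
(no output)
```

View pics/w11c.png

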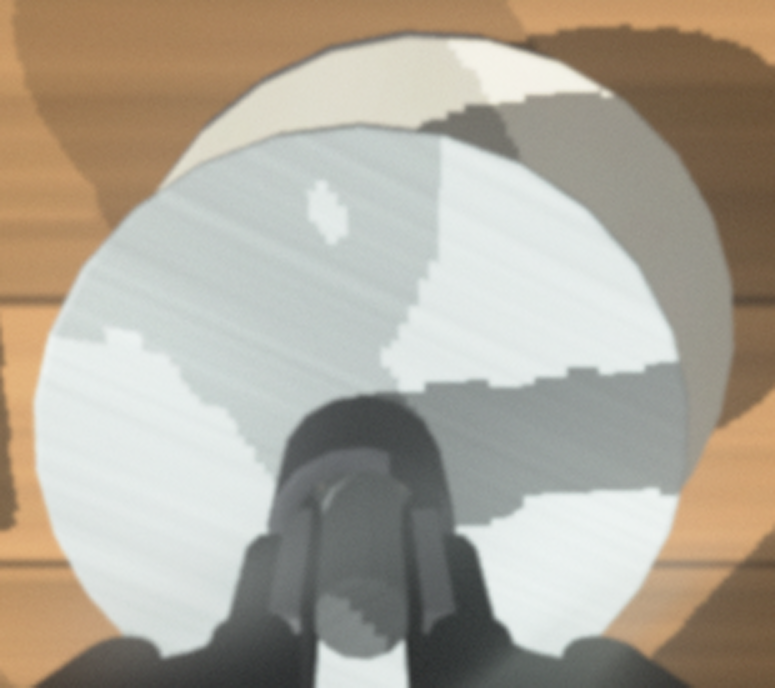

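Run:
```python
from h import *
c=np.load("wrist11.npy",allow_pickle=True).item();s=get_state();t=s["position"]
f=lambda p:(170+p[0]/2.5,45+p[1]/2.5)
D=[f(p) for p in [(35,440),(55,320),(85,265),(160,190),(280,135),(360,125),(440,135),(540,172),(635,265),(678,360),(685,450),(650,580),(110,625),(60,540)]]
K=[f(p) for p in [(205,132),(265,80),(330,50),(410,35),(490,38),(560,62),(615,95),(680,160),(710,210),(732,300),(715,430),(690,480)]]
st=onz(c,f((361,618)),t[2]+.025)
print("tcp",t,"stem",st)
print("disc free z",circfit(c,D,.081,[.43,-.29,.209]),"fixed",circfit(c,D,.081,[.43,-.29,.209],False))
print("kiln",circfit(c,K,.105,[.43,-.31,.13]),circfit(c,K,.105,[.43,-.31,.128],False))
```

```text
tcp [ 0.42917148 -0.29256605  0.24543233] stem [ 0.42959658 -0.29260412  0.27043233]
disc free z (array([ 0.42855911, -0.29277113,  0.20700507]), np.float64(0.0005865913085128207)) fixed (array([ 0.42863385, -0.29303187,  0.209     ]), np.float64(0.0007025166476170374))
kiln (array([ 0.42898643, -0.31393244,  0.12946839]), np.float64(0.0004194191759574148)) (array([ 0.42909884, -0.31449805,  0.128     ]), np.float64(0.00044925207961794226))
```

The stem is at (0.4295, -0.2925) and the kiln at (0.429, -0.314), so I'll shift 21.5 mm in -y and lower most of the way.

Call:
{"method": "play_rows", "body": {"plan": [[0,0,0,0.003,0,0,0],[0,0,0,0.006,0,0,0],[0,0,0,0.007,0,0,0],[0,0,0,0.004,0,0,0],[0,0,0,0.0015,0,0,0],[0,0,0,0,0.003,0,0],[0,0,0,0,0.006,0,0],[0,0,0,0,0.009,0,0],[0,0,0,0,0.009,0,0],[0,0,0,0,0.006,0,0],[0,0,0,0,0.004,0,0],[0,0,0,0,0.003,0,0],[0,0,0,0,0,0,0],[0,0,0,0,0,0,0]]}}

```text
t: 15.95
position: [0.4291, -0.3145, 0.2054]
ee_rot: [-0.5, 0.5, -0.5, 0.5]
ft_force: [-0.8, 0.1, -4.8]
opening: 0.0157
```

Run:
```python
from h import *
s=get_state();print(s["t"],s["position"],s["ft_force"])
c=eyes.camera("wrist");cv2.imwrite("pics/w12.png",crop(c["frame"],170,45,310,275,2.5))
d=eyes.camera("side");cv2.imwrite("pics/d12.png",crop(d["frame"],335,70,100,130,4.5))
```

```text
15.95 [ 0.42908908 -0.31454972  0.20542156] [-0.82333098  0.12805831 -4.78061671]
```

View pics/w12.png

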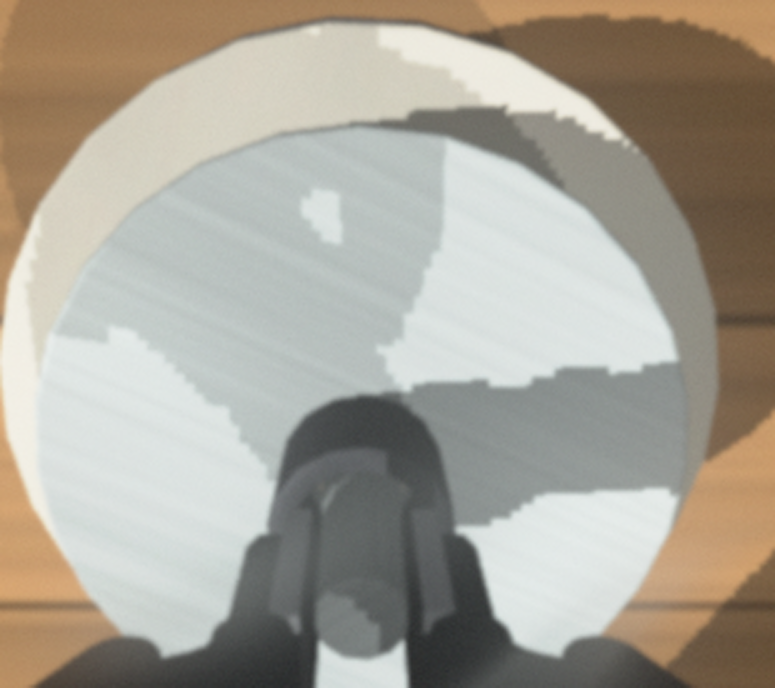

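View pics/d12.png

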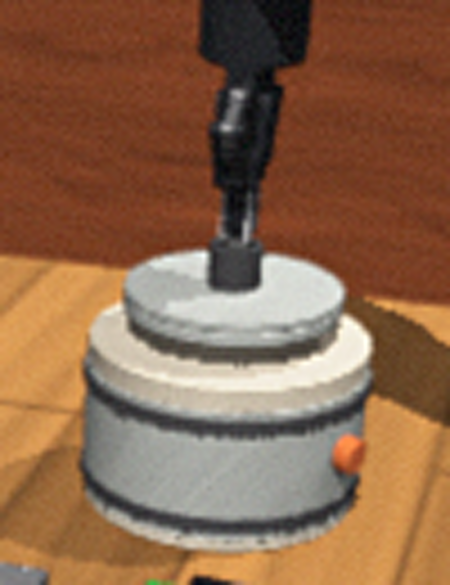

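The cover and kiln are concentric in the view (centres at x 360 and 359 in the crop). Lowering slowly.

Call:
{"method": "play_rows", "body": {"plan": [[0,0,0,0,0.002,0,0],[0,0,0,0,0.003,0,0],[0,0,0,0,0.003,0,0],[0,0,0,0,0.003,0,0],[0,0,0,0,0.003,0,0],[0,0,0,0,0.002,0,0],[0,0,0,0,0.001,0,0],[0,0,0,0,0,0,0],[0,0,0,0,0,0,0]]}}

```text
t: 16.8
position: [0.4291, -0.3146, 0.1883]
ee_rot: [-0.5, 0.5, -0.5, 0.5]
ft_force: [-0.7, 0.3, -6.3]
opening: 0.0158
```

Call:
{"method": "play_rows", "body": {"plan": [[0,0,0,0,0.001,0,0],[0,0,0,0,0.001,0,0],[0,0,0,0,0,0,0],[0,0,0,0,0,0,0]]}}

```text
t: 17.13
position: [0.4291, -0.3146, 0.1866]
ee_rot: [-0.5, 0.5, -0.5, 0.5]
ft_force: [0.7, -0.3, -3.8]
opening: 0.0159
```

Call:
{"method": "play_rows", "body": {"plan": [[0,0,0,0,0.001,0,0],[0,0,0,0,0,0,0],[0,0,0,0,0,0,0]]}}

```text
t: 17.38
position: [0.4292, -0.3147, 0.1865]
ee_rot: [-0.5, 0.5, -0.5, 0.5]
ft_force: [-3.1, 2.0, 8.0]
opening: 0.016
```

It is seated: the position has stopped and the push is 8 N upwards. I'll ease off slightly and open.

Call:
{"method": "play_rows", "body": {"plan": [[0,0,0,0,-0.0006,0,0],[0,0,0,0,0,0,0.2],[0,0,0,0,0,0,0.3],[0,0,0,0,0,0,0.5],[0,0,0,0,0,0,0.8],[0,0,0,0,0,0,1],[0,0,0,0,0,0,1],[0,0,0,0,0,0,1],[0,0,0,0,-0.01,0,1],[0,0,0,0,-0.02,0,1],[0,0,0,0,-0.02,0,1],[0,0,0,0,-0.015,0,1],[0,0,0,0,0,0,1],[0,0,0,0,0,0,1]]}}

```text
t: 18.55
position: [0.4293, -0.3147, 0.2518]
ee_rot: [-0.5, 0.5, -0.499, 0.501]
ft_force: [-0.4, 0.1, -0.3]
opening: 0.0855
```

Run:
```python
from h import *
s=get_state();print(s["t"],s["position"],s["ft_force"])
c=eyes.camera("wrist");cv2.imwrite("pics/w13.png",crop(c["frame"],170,45,310,275,2.5));np.save("w13.npy",c,allow_pickle=True)
d=eyes.camera("side");cv2.imwrite("pics/d13.png",crop(d["frame"],335,70,100,130,4.5))
e=eyes.camera("scene");cv2.imwrite("pics/e13.png",crop(e["frame"],180,80,100,120,4.5))
```

```text
18.55 [ 0.42926495 -0.31472283  0.25182542] [-0.40162847  0.09823892 -0.33823073]
```

View pics/w13.png

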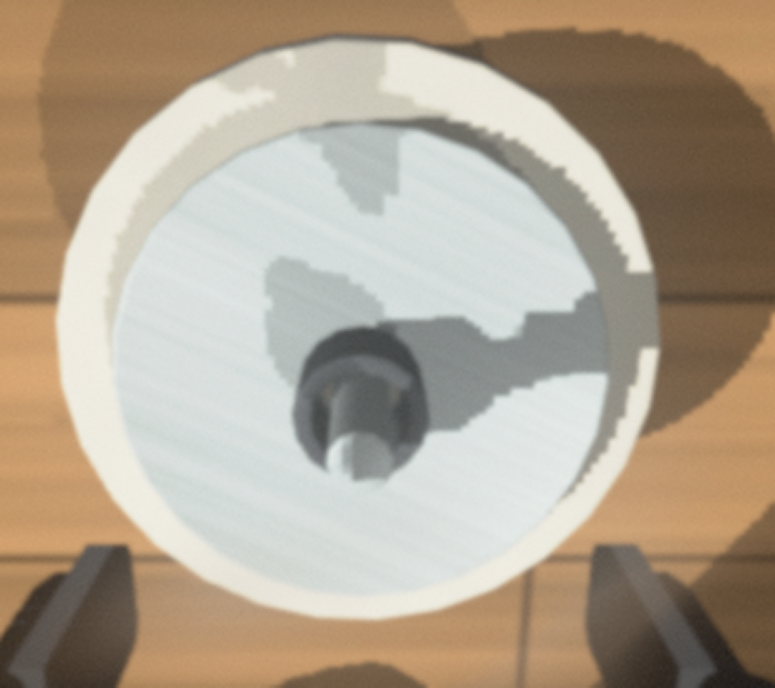

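View pics/d13.png

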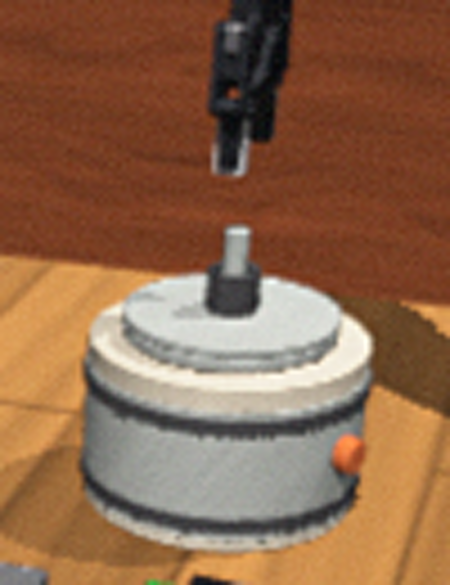

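View pics/e13.png

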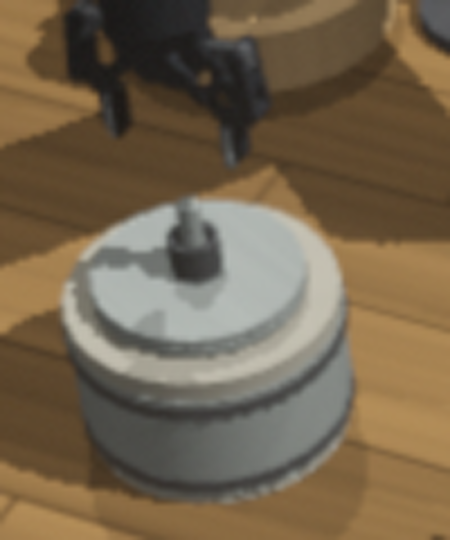

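Run:
```python
from h import *
c=np.load("w13.npy",allow_pickle=True).item()
f=lambda p:(170+p[0]/2.5,45+p[1]/2.5)
D=[f(p) for p in [(112,350),(130,280),(165,212),(220,165),(300,132),(360,122),(420,128),(490,160),(560,225),(598,295),(608,370),(565,495),(460,580),(370,595),(280,585),(200,540),(140,460)]]
K=[f(p) for p in [(58,320),(70,245),(115,160),(200,85),(270,50),(345,38),(430,45),(520,85),(600,155),(640,225),(657,320),(640,420),(575,520),(510,580),(370,618),(240,595),(170,540),(95,440)]]
print("stem",onz(c,f((360,457)),.212))
print("disc",circfit(c,D,.081,[.43,-.314,.15]))
print("kiln",circfit(c,K,.105,[.43,-.314,.13]))
for p in [(293,405),(428,405),(310,400),(412,400)]:print(onz(c,f(p),.182))
```

```text
stem [ 0.43106251 -0.31472405  0.212     ]
disc (array([ 0.42806744, -0.3150547 ,  0.14726618]), np.float64(0.0006769045516013333))
kiln (array([ 0.42898005, -0.31444117,  0.12587626]), np.float64(0.0015242028626096804))
[ 0.43375424 -0.29571094  0.182     ]
[ 0.433717   -0.33410837  0.182     ]
[ 0.43526346 -0.30057653  0.182     ]
[ 0.43523576 -0.32952477  0.182     ]
```

Disc top is 21 mm above the rim and concentric with it (stem/neck at y -0.315, x about 0.429), so it is seated and nested. Now I'll descend over the neck.

Call:
{"method": "play_rows", "body": {"plan": [[0,0,0,0,0.01,0,1],[0,0,0,0,0.02,0,1],[0,0,0,0,0.02,0,1],[0,0,0,0,0.02,0,1],[0,0,0,0,0.015,0,1],[0,0,0,0,0.009,0,1],[0,0,0,0,0.003,0,1],[0,0,0,0,0,0,1],[0,0,0,0,0,0,1]]}}

```text
t: 19.45
position: [0.4292, -0.3147, 0.1544]
ee_rot: [-0.5, 0.5, -0.5, 0.5]
ft_force: [0.1, 0.1, 0.6]
opening: 0.0856
```

Run:
```python
from h import *
s=get_state();print(s["t"],s["position"],s["ft_force"])
c=eyes.camera("wrist");cv2.imwrite("pics/w14.png",c["frame"])
d=eyes.camera("side");cv2.imwrite("pics/d14.png",crop(d["frame"],335,70,100,130,4.5))
```

```text
19.45 [ 0.42921333 -0.31467808  0.15442633] [0.11497679 0.12190515 0.55851168]
```

View pics/w14.png

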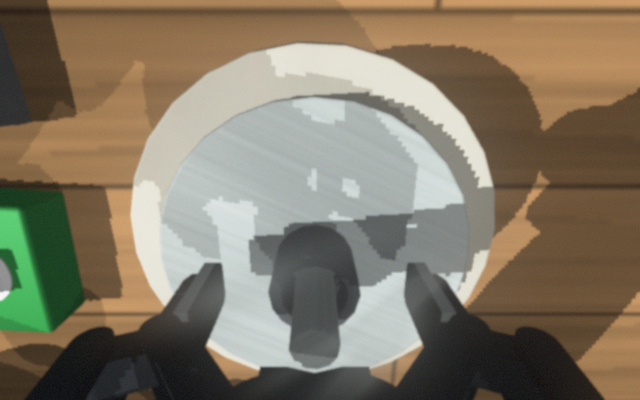

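View pics/d14.png

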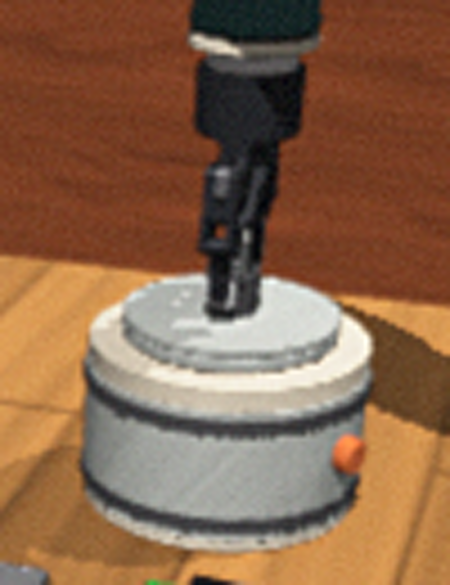

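Neck centred (314). I'll close on it with a modest squeeze.

Call:
{"method": "play_rows", "body": {"plan": [[0,0,0,0,0,0,0.7],[0,0,0,0,0,0,0.6],[0,0,0,0,0,0,0.5],[0,0,0,0,0,0,0.4],[0,0,0,0,0,0,0.2],[0,0,0,0,0,0,0],[0,0,0,0,0,0,0],[0,0,0,0,0,0,0],[0,0,0,0,0,0,0]], "squeeze": 40}}

```text
t: 20.3
position: [0.4292, -0.3147, 0.1544]
ee_rot: [-0.5, 0.5, -0.5, 0.5]
ft_force: [-1.2, -0.5, 5.1]
opening: 0.0388
```

Run:
```python
from h import *
s=get_state();print(s["t"],s["position"],s["ft_force"],s["torque"],s["opening"])
c=eyes.camera("wrist");cv2.imwrite("pics/w15.png",c["frame"])
```

```text
20.3 [ 0.42919043 -0.31466921  0.15439317] [-1.18644205 -0.54254561  5.1341653 ] [0.03533168 0.12505246 0.02694737] 0.03883965297562806
```

View pics/w15.png

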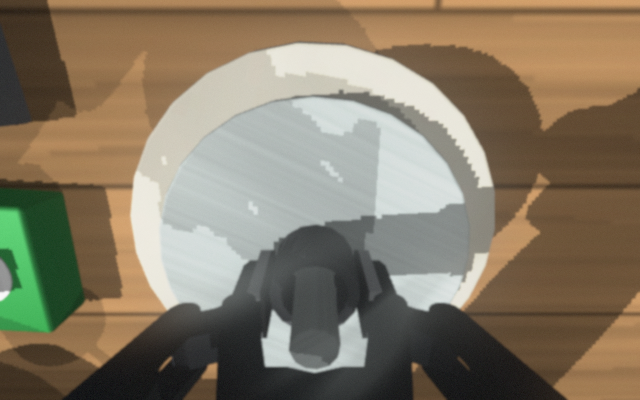

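The grip is on the neck (38.8 mm) and the stem is free in the middle. Lifting straight up, slowly at first.

Call:
{"method": "play_rows", "body": {"plan": [[0,0,0,0,-0.001,0,0],[0,0,0,0,-0.002,0,0],[0,0,0,0,-0.003,0,0],[0,0,0,0,-0.003,0,0],[0,0,0,0,-0.003,0,0],[0,0,0,0,0,0,0],[0,0,0,0,0,0,0]]}}

```text
t: 20.93
position: [0.4291, -0.3146, 0.1661]
ee_rot: [-0.5, 0.5, -0.5, 0.5]
ft_force: [-0.9, 0.0, -2.4]
opening: 0.0386
```

Run:
```python
from h import *
s=get_state();print(s["t"],s["position"],s["ft_force"],s["torque"],s["opening"])
c=eyes.camera("wrist");cv2.imwrite("pics/w16.png",c["frame"])
d=eyes.camera("side");cv2.imwrite("pics/d16.png",crop(d["frame"],335,70,100,130,4.5))
```

```text
20.9333 [ 0.42910995 -0.31460318  0.166117  ] [-0.91367736  0.01867871 -2.36500548] [ 0.04449588  0.00370351 -0.02651845] 0.03860169251371139
```

View pics/w16.png

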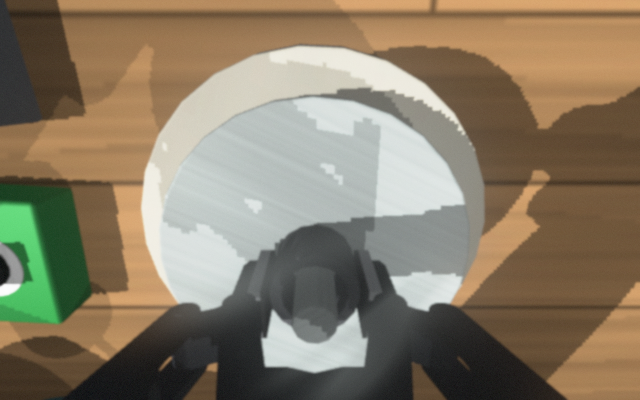

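View pics/d16.png

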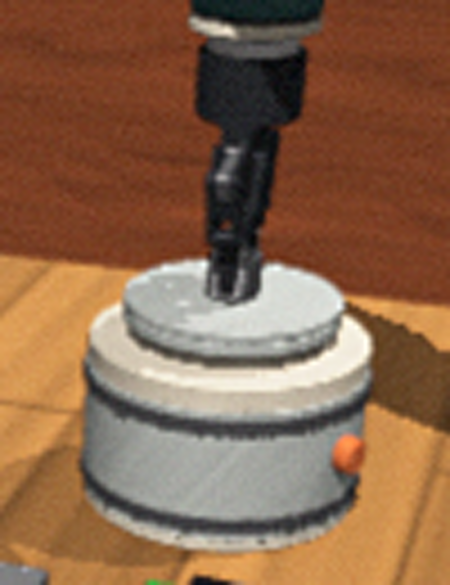

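The cover is coming off alone: 2.4 N of load, and the stem is sinking into the neck at (315,322). Lifting on.

Call:
{"method": "play_rows", "body": {"plan": [[0,0,0,0,-0.003,0,0],[0,0,0,0,-0.005,0,0],[0,0,0,0,-0.006,0,0],[0,0,0,0,-0.007,0,0],[0,0,0,0,-0.008,0,0],[0,0,0,0,-0.008,0,0],[0,0,0,0,-0.008,0,0],[0,0,0,0,-0.008,0,0],[0,0,0,0,-0.008,0,0],[0,0,0,0,-0.008,0,0],[0,0,0,0,-0.008,0,0],[0,0,0,0,-0.008,0,0],[0,0,0,0,-0.007,0,0],[0,0,0,0,-0.005,0,0],[0,0,0,0,-0.003,0,0],[0,0,0,0,-0.001,0,0],[0,0,0,0,0,0,0],[0,0,0,0,0,0,0],[0,0,0,0,0,0,0],[0,0,0,0,0,0,0]]}}

```text
t: 22.7
position: [0.429, -0.3145, 0.2665]
ee_rot: [0.5, -0.5, 0.5, -0.5]
ft_force: [-0.1, -0.2, -2.1]
opening: 0.0388
```

Run:
```python
from h import *
s=get_state();print(s["t"],s["position"],s["ft_force"],s["torque"],s["opening"],s["dq"])
c=eyes.camera("wrist");cv2.imwrite("pics/w17.png",c["frame"])
d=eyes.camera("side");cv2.imwrite("pics/d17.png",crop(d["frame"],335,70,100,130,4.5));cv2.imwrite("pics/d17f.png",d["frame"])
e=eyes.camera("scene");cv2.imwrite("pics/e17.png",e["frame"])
```

```text
22.7 [ 0.42897109 -0.31449464  0.26653665] [-0.06238182 -0.24843621 -2.12810285] [0.03291423 0.02351225 0.03546589] 0.03883244725403963 [-2.61785403e-05 -9.35043982e-04 -1.61442814e-03  2.37208599e-03
 -1.73650871e-03 -1.36642463e-03]
```

View pics/w17.png

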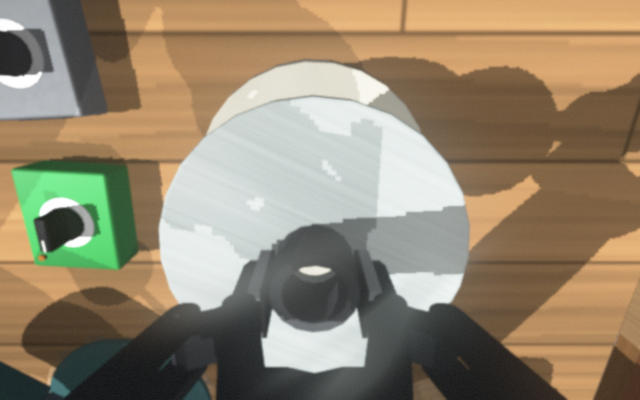

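View pics/d17.png

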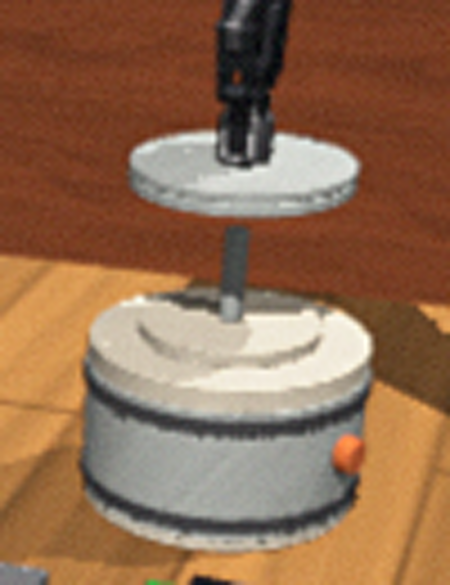

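View pics/e17.png

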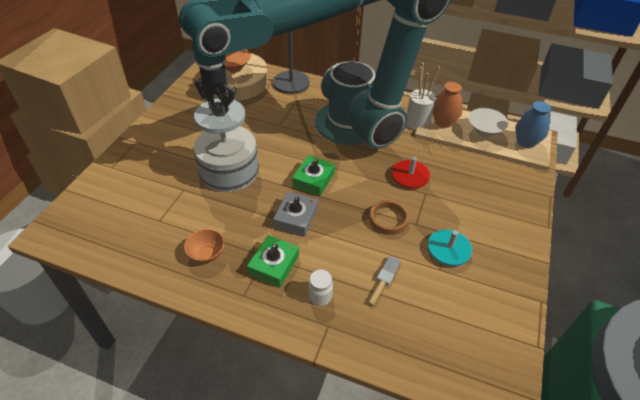

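The cover hangs level, with its lower edge about 114 mm above the rim (32 mm over the stem). The inner lid is seated with its stem upright, and the bystanders have not moved. Handing in.

```bash
python3 -c "
from rig import robot
print(robot.hand_in())"
```

```text
the job is handed in; nothing more can be done
None
```

I did the three steps in order and handed the job in at about 23 s of the 72 s allowed. No verdict is reported, so what follows is from my own measurements.

- **Knob:** I turned the grey controller's knob 60° clockwise to its stop, where the torque rose to about 1 Nm. After release, its mark was back at the start position.
- **Lids:** I carried the nested pair by the stem (about 6.8 N of load right after the lift) and set it down gently in the kiln's mouth. After I let go of the stem, the cover's top measured 21 mm above the rim, against 20 mm expected, and centred on it within about 1 mm.
- **Cover:** I lifted it by the neck alone (about 2.1–2.4 N). It is held level about 114 mm above the rim, roughly 32 mm over the stem's top. That height comes from how far the gripper rose, not from a direct camera measurement.
- **Final pictures:** The inner lid is seated with its stem upright, and the bowl, jar and brush look unmoved.

**Disagreements:**
- The fixed cameras' first estimates missed each other by 3–6 mm, so I used the wrist-camera values instead.
- One wrist view put the kiln rim 4 mm low and the stem's top 2 mm off centre. I put both down to pixel-reading error.

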